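Move a height spacer between tube-rack wells with angled spring tongs

TASK

A short tube is to stand in the empty end well of the blue kit rack, so the white height spacer must go there: take the angled spring tongs from their stand, reach down the well where the spacer sits, squeeze them on its rib just hard enough to draw it out, and lower it into the empty well. Push it down past the sprung pin until it is fully home on the stop, with a firm press of about 10 N, let go and put the tongs back in their stand. Touch the spacer only with the tongs, and leave the two capped tubes, the label roll and the bottle as they are.

Things in the scene. Friction and masses are not known exactly. Their poses are not given: they have to be found in the camera images.
- rack: Blue plastic kit rack, fixed, 56 x 190 x 78 mm (x, y, z). Origin: centre of its underside, z up. Four open square wells, 24 x 24 mm, 63 mm deep (floor 15 mm above the table), in a row at its y = -63 (the empty end well), -21, 21 and 63 mm.
- well_end (a point): Centre of the mouth of the empty end well, 78 mm above the table. In the +y wall of every well, 14 mm above its floor, a sprung round-nosed pin sticks out 5.5 mm. It yields at about 3 N and presses what is in the well to the -y wall: drawing the spacer out, or pushing it in past the pin, takes some 3 to 15 N.
- stop: Depth stop: fixed steel disc 19 mm across in the bottom of the empty end well, set anywhere from 1 to 4 mm above the well's floor (17.5 +- 1.5 mm above the table). Origin: centre of its upper face, on which the spacer must rest. Best found by feel. More than 35 N on it is too much.
- spacer: White plastic spacer, 25 g, loose on the floor of one of the other wells. Block 20 x 20 x 18 mm, foot tapered over its lowest 7 mm to 12 x 12; on top a rib 10 mm thick (x), 20 long (y), 12 high, with level shoulders 5 mm wide beside it. Origin: centre of the underside, z up, axes as the rack's. The pin holds it 2 mm to -y of the well's centre. Thin: over 35 N between the jaws spoils it.
- tongs: Angled steel spring tongs, 70 g, upright in the stand. Two level arms 90 mm long run from a bow at the back to two straight legs down, each 3 mm thick (x), 8 mm wide (y). Origin: midway between the jaw tips, at their lower ends; z up, +y from legs to bow; jaws close along x and stay parallel. Open: gap 16 mm, 22 mm over the legs. Top 110 mm above the tips.
- tongs_grip (a point): Where to pinch the tongs, from above, across their x: midway between two black grip pads outside the legs, 96 mm above the tips, pads 22 mm wide (y), 28 high, 30 mm over both when open. Each mm off this width is one off the jaw gap (24 mm at the 10 mm rib). Arms and bow, 14 mm high, lie at the same height. Spring: 5 N a pad to start closing, +1 N per mm that pad moves.
- jaw_r (a joint): Angle (rad) by which each jaw is squeezed in: 0 open, about 0.033 with the jaws on a 10 mm rib, 0.085 fully shut; 0.01 rad moves each jaw 0.9 mm.
- stand: Aluminium tongs stand, fixed. Origin: on the table under the centre of its pocket, an open shaft 30 x 18 mm (x, y) inside, walls 5 mm, rim 58 mm and floor 8 mm above the table. The jaws stand on that floor, legs in the middle, the bow over a post 85 mm to +y, 34 mm wide, its top 96.5 mm above the table.
- tube1: Clear capped sample tube, 19 mm across, 85 mm high (cap 22 mm across, the top 15 mm), standing in one of the rack's wells, its top 22 mm above the rack. Origin: centre of the underside. Leave it in its well.
- tube2: Another such tube in another well. Leave it in its well.
- roll: Roll of labels, 72 mm across, 50 mm high, standing on the table; origin: centre of the underside. Leave it.
- sanitiser: Hand sanitiser bottle, 54 mm across, 130 mm high; origin: centre of the underside. Leave it.
There are look-alikes about, which are no part of the job. What is shaped like the stand but orange or turquoise is not meant.

How it is judged:
On the way, in this order (a step that is already met when the one before it is completed fails the run):
1. the spacer is drawn clear of its well, held in the tongs (height (world z) of spacer above 0.08 m and contact force between tongs and spacer above 2 N), for 0.1 s.
2. the spacer is pressed firmly onto the stop in the empty end well (z of spacer in the frame of stop below 0.0015 m and horizontal distance between spacer and stop below 0.004 m and angle between spacer's own z axis and vertical below 0.08 rad and contact force between spacer and stop above 4 N), for 0.1 s.
3. the spacer is fully home on the stop in the empty end well and the tongs have let go of it (z of spacer in the frame of stop below 0.0015 m and horizontal distance between spacer and stop below 0.004 m and angle between spacer's own z axis and vertical below 0.08 rad and contact force between tongs and spacer below 0.2 N), for 0.2 s.
At the end, for the whole second after the job is handed in: The spacer rests upright (within 0.08 rad) in the empty end well, its underside no more than 1.5 mm above the stop; the tongs stand upright in the pocket of their stand, jaw tips within 6 mm of its floor; all is at rest and let go (z of spacer in the frame of stop below 0.0015 m and horizontal distance between spacer and stop below 0.004 m and angle between spacer's own z axis and vertical below 0.08 rad and linear speed of spacer below 0.01 m/s and horizontal distance between tongs and stand below 0.01 m and height (world z) of tongs below 0.014 m and angle between tongs's own z axis and vertical below 0.1 rad and linear speed of tongs below 0.02 m/s); the robot touches nothing.
It fails at once if the spacer is squeezed or pushed by the tongs beyond what its thin walls bear (contact force between tongs and spacer above 70 N).
It fails at once if the spacer is rammed onto the stop with more than 35 N (contact force between spacer and stop above 35 N).
It fails at once if the tongs are pushed against the rack with more than 35 N (contact force between tongs and rack above 35 N).
It fails at once if the fingers touch the spacer (contact force between the fingers and spacer above 0.3 N).
It fails at once if a capped tube, the roll or the bottle is disturbed (distance of any of tube1, tube2 from where it was at the start of the episode above 0.01 m or distance of any of roll, sanitiser from where it was at the start of the episode above 0.02 m).
It also fails if it takes over 54 s, if anything falls off the work surface, if the arm or the gripper's body presses on something with over 40 N, if the wrist force passes 120 N, or if a joint passes its speed limit or range.

ROBOT

A 6-joint arm with a two-finger parallel gripper is mounted at the origin on the work surface. World frame = base frame: x ahead of the robot, y to its left, z up, the work surface at z = 0. Lengths are in m, angles in rad, forces in N, time in s.
With the tool pointing down it reaches from about 0.3 to 0.875 m from the base axis. Payload 6.4 kg.
Tool frame: the origin (TCP) lies at the very end of the fingers, on their centre line; the grasp point (between the pads) lies 19 mm behind it; z points along the fingers, y is the line along which they close (so a half turn about z gives the same grasp; the last joint's range is limited). The gripper opens to 88 mm and grips with 3 to 60 N. Pads are 18 mm wide; open, the fingers measure 123 mm over their backs; the gripper's body (75 mm by 187 mm) begins 45 mm behind the grasp point.
Start: joints at [-1.359, 0.181, 1.607, -0, 1.354, -0.206], TCP at [0.233, -0.526, 0.239] pointing down, gripper open.
Joint ranges: [-2.99, 2.99], [-0.89, 2.07], [0.3, 2.58], [-1.14, 4.28], [0, 2.63], [-3.12, 3.12]. Speed limits (rad/s): [2.57, 2.57, 3.01, 3.14, 3.14, 3.14].

INTERFACE

Orientations are given as a rotation vector (axis times angle).
In Python, from plant import bot gives the robot as it stands. The module is installed in compiled form; this text tells all that it offers.
- The arm moves only by the tool servo_tool, never from a script. Its argument "commands" is one flat list of numbers, 7 for each row, row after row: the turn, a rotation vector about the tool's x, y, z in rad, then the shift along the tool's x, y, z in mm, then the closure in counts, from 0 (fully open) to 255 (shut). A call has exactly 8 rows; each row is the pose to reach, as a shift and turn from the pose commanded when the call began, along the tool's axes at that moment; what a row does not reach only later rows make up. A row lasts 1/8 s, in which the tool goes at most 62.5 mm and 10.7 degrees, less where a joint would pass 70% of its speed; a pose out of reach is approached as far as the arm can. A call with a gripper value outside its range is refused whole. The fingers move at their own pace and stop on an object; the grip force is fixed at half the most. Time passes only in rows, so rows that repeat a pose let the fingers close, or fill a call up. It gives the time, the measured TCP pose, the force, the opening and the grip force at its end, in the units of the state.
- bot.observe(): the state, without advancing time (a new reading comes with each control period).
- bot.read_camera(name): name is "scene" or "side" or "wrist"; returns the picture (480x640x3 uint8, blue, green, red); there is no depth.
- bot.get_calibration(name): a dict with "fov_y" (degrees; the focal length in pixels is half the picture's height over the tangent of half this angle, whatever the lens; pixels are square), "cx", "cy" (the principal point, pixels), "world_to_cam" (4x4, takes a point from world to camera coordinates). Camera axes: x right, y down, z forward; pixel columns grow to the right and rows downward; lengths in m; the calibration is good to about 2 mm. The wrist camera is an equidistant fisheye: a pixel r from the principal point sees the ray r / f radians off the axis. A picture is of the moment at which its call begins: read the wrist's pose just before it. get_calibration takes no time and is no camera call; for the wrist camera it gives the pose at the moment of the call.
- bot.hand_in(): hands the job in; it is judged then, once.
Trained networks look in the newest picture that a camera, given by its name, has taken for a name from the list of things; names that differ only in an ending like _2 or _b are one class to them, and where a whole thing is asked for, a point or a joint stands for the part that bears it (a point fixed in the world has none). Each returns a list of dicts, best first, with "score" (0 to 1); they miss things now and then, are a little off and sometimes report something else, mostly with a low value. They report only what shows in the picture. A call takes as long as a camera call. They do not tell look-alikes from the thing itself.
- bot.boxes_of(name, camera): "extent" ([left, top, right, bottom] in pixels, round what is visible of it).
The state is a dict: "t": time; "q": joint angles; "qd": joint speeds; "joint_torque": joint torques, N m; "ee_pos": TCP position; "ee_rot": TCP orientation; "contact_force": force on the tool from outside, world axes, zero at the start; "torque": the same for the moment, N m; "width": opening from 0.0 (shut) to 1.0 (fully open); "finger_force": force on a finger pad.
Only numpy, scipy, OpenCV 4.12 (cv2) and the standard library are available. Lean on these libraries where they do the work, as an engineer would, in place of code of your own. Each camera call takes 0.05 s, during which the arm holds its last target. There are 200 camera calls.

## Working session

There is one attempt and no reset: what is moved stays moved. The work goes in short steps, Python scripts to look and compute and a tool call to move; the robot and the scene stay as the last step left them, time stands still between calls to the robot, and variables do not carry over. Pictures are saved under pics/ and viewed, at most 10 in all, crops included, and the job is handed in when it is done.

Besides the shell and the picture viewer there is one more tool, called after "Request:" in YAML: its name, and indented under it one key for each argument. servo_tool: Moves the arm, as the interface text tells. Its arguments: {"type":"object","properties":{"commands":{"type":"array","items":{"type":"number"}}},"required":["commands"]}

```bash
mkdir -p pics; ls; cat > h.py <<'E'
import numpy as np, cv2
from scipy.spatial.transform import Rotation as R
from plant import bot
def ray(cal,u,v,fish=False):
    f=240/np.tan(np.radians(cal["fov_y"])/2); M=np.array(cal["world_to_cam"])
    x,y=(u-cal["cx"])/f,(v-cal["cy"])/f
    if fish:
        r=np.hypot(x,y); d=np.array([x/r*np.sin(r),y/r*np.sin(r),np.cos(r)]) if r>1e-9 else np.array([0,0,1.])
    else: d=np.array([x,y,1.])
    return -M[:3,:3].T@M[:3,3], M[:3,:3].T@d
def at_z(cal,u,v,z,fish=False):
    o,d=ray(cal,u,v,fish); return o+d*(z-o[2])/d[2]
def proj(cal,p,fish=False):
    f=240/np.tan(np.radians(cal["fov_y"])/2); M=np.array(cal["world_to_cam"])
    c=M[:3,:3]@np.asarray(p)+M[:3,3]
    if fish:
        rr=np.hypot(c[0],c[1]); th=np.arctan2(rr,c[2]); return np.array([cal["cx"]+f*th*c[0]/rr,cal["cy"]+f*th*c[1]/rr])
    return np.array([cal["cx"]+f*c[0]/c[2],cal["cy"]+f*c[1]/c[2]])
E
python3 - <<'E'
from h import *
for c in ("scene","side","wrist"):
    im=bot.read_camera(c); cv2.imwrite(f"pics/{c}0.png",im); k=bot.get_calibration(c); print(c,k["fov_y"],k["cx"],k["cy"],np.round(k["world_to_cam"],3).tolist())
for n in ("rack","tongs","stand","spacer","tube1","tongs_grip"):
    for c in ("scene","side"):
        print(n,c,[(round(b["score"],2),np.round(b["extent"]).tolist()) for b in bot.boxes_of(n,c)[:4]])
s=bot.observe(); print(s["t"],s["ee_pos"],s["ee_rot"],s["contact_force"])
E
```

```text
pics
scene 44.32996482929356 319.79908379251935 241.48264013012363 [[0.676, 0.737, -0.004, -0.45], [0.577, -0.533, -0.619, -0.286], [-0.459, 0.416, -0.785, 1.431], [0.0, 0.0, 0.0, 1.0]]
side 43.681214232833995 317.1160765358168 236.81680623360816 [[0.994, -0.109, 0.011, -0.58], [-0.073, -0.736, -0.673, 0.145], [0.082, 0.668, -0.74, 1.123], [0.0, 0.0, 0.0, 1.0]]
wrist 65.70646984690485 320.3535148062004 237.85804854351866 [[0.407, -0.914, -0.001, -0.575], [-0.879, -0.392, 0.272, -0.04], [-0.249, -0.11, -0.962, 0.389], [0.0, 0.0, 0.0, 1.0]]
rack scene [(0.7, [333.0, 170.0, 399.0, 238.0]), (0.62, [177.0, 252.0, 263.0, 365.0])]
rack side [(0.87, [291.0, 291.0, 370.0, 413.0])]
tongs scene [(0.76, [341.0, 162.0, 391.0, 210.0])]
tongs side [(0.58, [299.0, 157.0, 314.0, 208.0])]
stand scene [(0.96, [382.0, 227.0, 447.0, 305.0]), (0.95, [331.0, 168.0, 400.0, 239.0]), (0.67, [238.0, 154.0, 308.0, 230.0]), (0.64, [350.0, 106.0, 418.0, 169.0])]
stand side [(0.94, [216.0, 214.0, 255.0, 291.0]), (0.89, [234.0, 120.0, 268.0, 186.0]), (0.74, [290.0, 168.0, 325.0, 236.0]), (0.59, [367.0, 175.0, 416.0, 251.0])]
spacer scene []
spacer side []
tube1 scene [(0.58, [204.0, 294.0, 218.0, 309.0]), (0.53, [226.0, 254.0, 241.0, 274.0]), (0.16, [328.0, 289.0, 364.0, 338.0])]
tube1 side [(0.57, [328.0, 336.0, 345.0, 356.0]), (0.47, [306.0, 301.0, 319.0, 321.0])]
tongs_grip scene [(0.78, [344.0, 163.0, 391.0, 211.0])]
tongs_grip side [(0.64, [299.0, 155.0, 314.0, 210.0])]
0.75 [ 0.23330306 -0.52554581  0.23871386] [-3.07326849e+00 -6.51512641e-01  4.02477539e-05] [-0.72886932 -0.36866416 -0.30284682]
```

View pics/scene0.png

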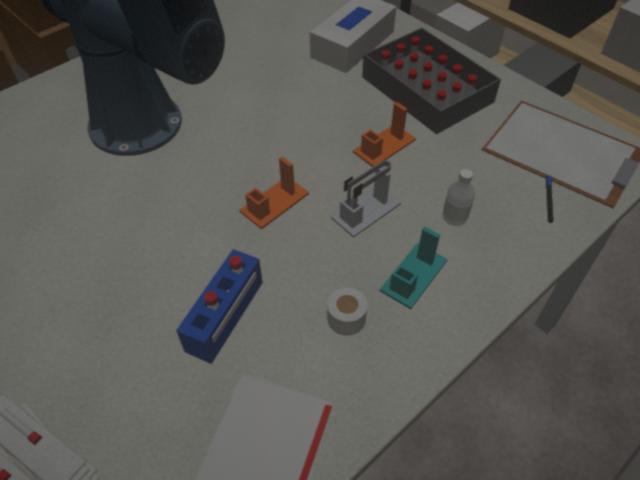

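View pics/side0.png

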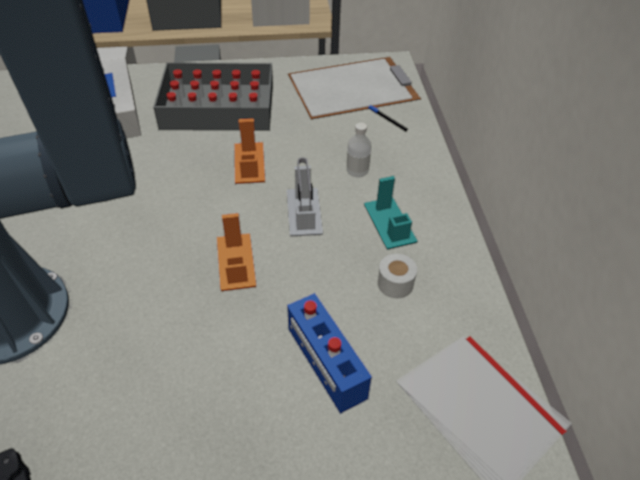

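The look-alikes for the stand are orange at scene (272,200) and (385,140), and turquoise at (415,270). The grey one at (365,205), holding the tongs, is the right one. The rack is at (220,305). From its -y end, its wells are: empty (200,322), tube (211,299), a dark well that should hold the spacer (226,284), and tube (236,263). I'll check these in a close crop.

```bash
python3 - <<'E'
from h import *
a=cv2.imread("pics/scene0.png");b=cv2.imread("pics/side0.png")
def cr(im,x,y,w,h): return cv2.resize(im[y:y+h,x:x+w],(400,300),interpolation=cv2.INTER_CUBIC)
m=np.vstack([np.hstack([cr(a,160,245,160,120),cr(b,260,290,160,120)]),np.hstack([cr(a,315,145,120,90),cr(b,255,148,120,90)])])
cv2.imwrite("pics/crop1.png",np.clip(m*1.8,0,255).astype(np.uint8))
ca,cb=bot.get_calibration("scene"),bot.get_calibration("side")
for n,p,q,z in [("empty",(201,322),(346,369),.078),("spw",(226,284),(321,329),.078),("cap1",(211,298),(334,343),.1),("cap2",(236,262),(310,306),.1)]:
    print(n,at_z(ca,*p,z).round(3),at_z(cb,*q,z).round(3))
E
```

```text
empty [ 0.611 -0.221  0.078] [ 0.605 -0.224  0.078]
spw [ 0.577 -0.144  0.078] [ 0.574 -0.144  0.078]
cap1 [ 0.597 -0.186  0.1  ] [ 0.59  -0.187  0.1  ]
cap2 [ 0.565 -0.109  0.1  ] [ 0.558 -0.11   0.1  ]
```

View pics/crop1.png

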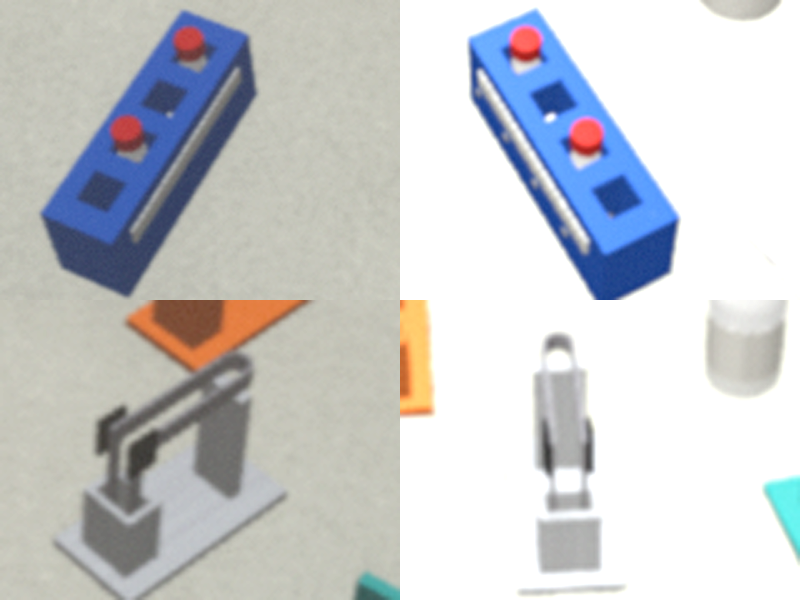

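The crop confirms the layout: the white spacer shows in the third well from the empty end (dark blue wells at crop (165,97) and (553,100)). The tongs, with black pads at crop (112,430) and (143,453), stand in the grey stand.

```bash
python3 - <<'E'
from h import *
ca,cb=bot.get_calibration("scene"),bot.get_calibration("side")
A=lambda x,y:(315+x*.3,145+(y-300)*.3); B=lambda x,y:(255+(x-400)*.3,148+(y-300)*.3)
for n,p,q,z in [("padL",(112,430),(547,445),.104),("padR",(143,453),(587,445),.104),("bow",(243,360),(558,338),.115),("pocketrim",(122,500),(568,502),.058)]:
    print(n,at_z(ca,*A(*p),z).round(3),at_z(cb,*B(*q),z).round(3))
s=bot.observe(); T=R.from_rotvec(s["ee_rot"]); print(T.as_matrix().round(3))
k=bot.get_calibration("wrist"); M=np.array(k["world_to_cam"]); c=-M[:3,:3].T@M[:3,3]
print("cam in tool",T.inv().apply(c-s["ee_pos"]).round(3), "axes in tool", (T.inv().as_matrix()@M[:3,:3].T).round(3))
E
```

```text
padL [0.567 0.169 0.104] [0.565 0.169 0.104]
padR [0.592 0.169 0.104] [0.589 0.167 0.104]
bow [0.586 0.259 0.115] [0.579 0.254 0.115]
pocketrim [0.582 0.164 0.058] [0.577 0.166 0.058]
[[ 0.914  0.406 -0.   ]
 [ 0.406 -0.914  0.   ]
 [-0.    -0.    -1.   ]]
cam in tool [ 0.068  0.001 -0.147] axes in tool [[ 0.001 -0.962 -0.273]
 [ 1.     0.001  0.   ]
 [-0.    -0.273  0.962]]
```

```bash
cat >> h.py <<'E'
def go(p,yaw):
    "shift (mm) and turn (rad) in tool axes to TCP p, pointing down, tool x at world heading yaw deg"
    s=bot.observe(); T=R.from_rotvec(s["ee_rot"]); y=np.radians(yaw)
    x=np.array([np.cos(y),np.sin(y),0]); z=np.array([0,0,-1.]); G=R.from_matrix(np.c_[x,np.cross(z,x),z])
    print("t",s["t"],"turn",(T.inv()*G).as_rotvec().round(4),"shift",(T.inv().apply(np.array(p)-s["ee_pos"])*1000).round(1),"q",np.round(s["q"],2))
E
python3 -c "
from h import *
go([.611,-.229,.26],113.5)"
```

```text
t 0.75 turn [-0.     -0.     -1.5631] shift [ 465.5 -117.8  -21.3] q [-1.36  0.18  1.61 -0.    1.35 -0.21]
```

Request:
servo_tool:
  commands: [0,0,-0.19,58,-15,-3,0,0,0,-0.38,116,-29,-6,0,0,0,-0.57,174,-44,-9,0,0,0,-0.76,232,-59,-12,0,0,0,-0.95,290,-74,-15,0,0,0,-1.14,348,-88,-18,0,0,0,-1.33,406,-103,-20,0,0,0,-1.5,465,-118,-21,0]

```text
t: 1.75
ee_pos: [0.6119, -0.2277, 0.2601]
ee_rot: [1.796, 2.576, -0.0]
contact_force: [0.6, -1.1, 0.6]
width: 0.996
finger_force: 0.0
```

```bash
python3 - <<'E'
from h import *
bot.read_camera("wrist")
k=bot.get_calibration("wrist"); im=bot.read_camera("wrist"); cv2.imwrite("pics/w1.png",np.clip(im*1.7,0,255).astype(np.uint8))
import json; json.dump({a:np.array(b).tolist() for a,b in k.items()},open("w1.json","w"))
s=bot.observe(); print(s["t"],s["ee_pos"],s["ee_rot"])
for n in ("spacer","rack","tube1"): print(n,[(round(b["score"],2),np.round(b["extent"]).tolist()) for b in bot.boxes_of(n,"wrist")[:4]])
E
```

```text
1.85 [ 0.6140303  -0.22445097  0.25950528] [1.79168871 2.5799733  0.00306589]
spacer []
rack [(0.85, [271.0, 34.0, 342.0, 245.0])]
tube1 [(0.85, [290.0, 55.0, 317.0, 80.0]), (0.59, [296.0, 152.0, 317.0, 183.0])]
```

View pics/w1.png

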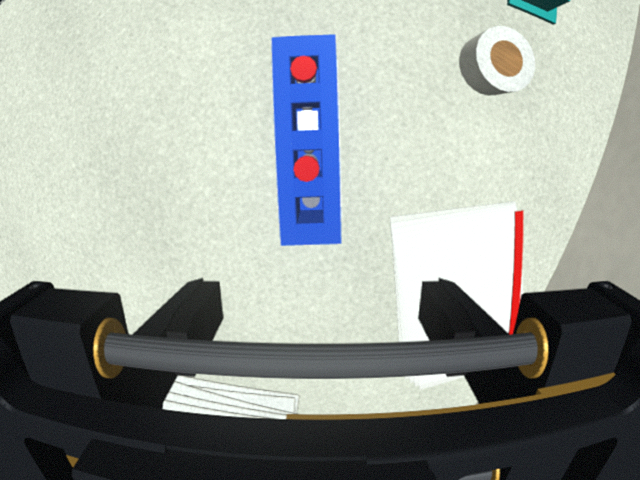

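The wrist view shows the rack with its empty well at (309,208) and the grey stop visible inside, tubes at (306,167) and (303,68), and the white spacer at (307,119). Next I'll warp the view to the rack-top plane and measure it.

```bash
cat >> h.py <<'E'
def bird(im,cal,z,x0,x1,y0,y1,s=2000.):
    "orthographic view of plane z: row grows with x, col with y, s px/m"
    X,Y=np.meshgrid(np.arange(x0,x1,1/s),np.arange(y0,y1,1/s),indexing="ij")
    f=240/np.tan(np.radians(cal["fov_y"])/2); M=np.array(cal["world_to_cam"])
    c=np.stack([X,Y,np.full_like(X,z)],-1)@M[:3,:3].T+M[:3,3]
    rr=np.hypot(c[...,0],c[...,1])+1e-12; g=f*np.arctan2(rr,c[...,2])/rr
    return cv2.remap(im,(cal["cx"]+g*c[...,0]).astype(np.float32),(cal["cy"]+g*c[...,1]).astype(np.float32),cv2.INTER_CUBIC)
def rects(mask,x0,y0,s=2000.,amin=200):
    for c in cv2.findContours(mask.astype(np.uint8),cv2.RETR_EXTERNAL,cv2.CHAIN_APPROX_NONE)[0]:
        (u,v),(w,h),a=cv2.minAreaRect(c)
        if w*h>amin: print("  x %.4f y %.4f  %.1f x %.1f mm ang %.1f"%(x0+v/s,y0+u/s,w*1e3/s,h*1e3/s,a))
E
python3 - <<'E'
from h import *
import json
k=json.load(open("w1.json")); im=cv2.imread("pics/w1.png")
x0,x1,y0,y1=.52,.68,-.29,-.05
b=bird(im,k,.078,x0,x1,y0,y1); hsv=cv2.cvtColor(b,cv2.COLOR_BGR2HSV)
H,S,V=[hsv[...,i].astype(int) for i in range(3)]
blue=(abs(H-112)<15)&(S>150); top=blue&(V>130)
print("top");rects(top,x0,y0,amin=5000)
b3=bird(im,k,.045,x0,x1,y0,y1); h3=cv2.cvtColor(b3,cv2.COLOR_BGR2HSV)
# white blob inside the rack outline
m=(h3[...,1]<60)&(h3[...,2]>200); n,l,st,ce=cv2.connectedComponentsWithStats(m.astype(np.uint8))
for i in range(1,n):
    if 100<st[i,4]<6000: print("white",x0+ce[i,1]/2000,y0+ce[i,0]/2000,st[i]); rects(l==i,x0,y0)
o=cv2.resize(np.hstack([cv2.rotate(b,0),cv2.rotate(b3,0)]),(768,576)); cv2.imwrite("pics/b1.png",o)
print(V[blue].mean(), np.percentile(V[blue],[5,25,50,75,95]))
E
```

```text
top
  x 0.5806 y -0.1658  55.1 x 189.3 mm ang 67.2
white 0.5734482058226135 -0.14792044685172645 [ 261   84   47   48 1477]
  x 0.5733 y -0.1477  19.6 x 19.7 mm ang 68.6
223.78252343186733 [146. 225. 231. 236. 241.]
```

View pics/b1.png

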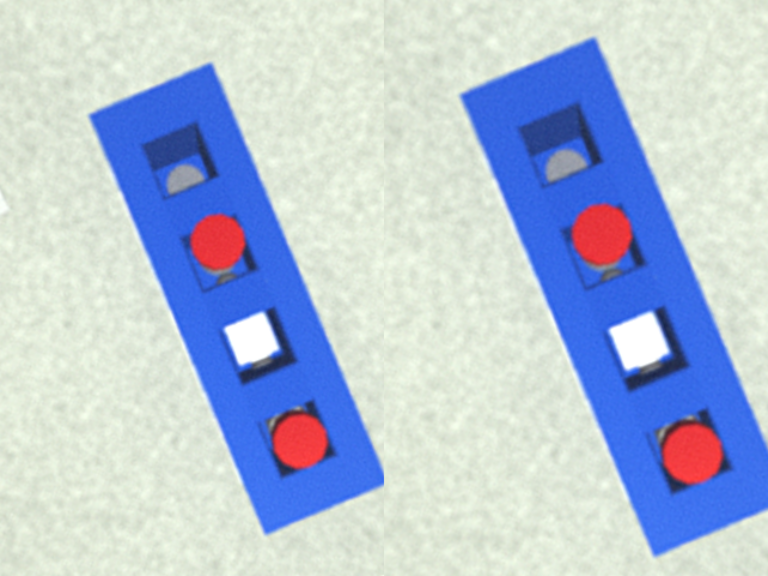

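The rack fits at (0.5806,-0.1658), yaw 22.8°, 55×189 mm. The spacer is at local (0.3, 19.5) mm, where it should be. Now the tongs.

```bash
python3 -c "
from h import *
go([.578,.11,.26],90)"
```

```text
t 2.0 turn [-0.0009 -0.      0.3467] shift [329.7  84.9  -0.7] q [-0.54  0.33  1.38 -0.    1.43 -0.89]
```

Request:
servo_tool:
  commands: [0,0,0.05,47,12,0,0,0,0,0.1,94,24,0,0,0,0,0.15,141,36,0,0,0,0,0.2,188,48,0,0,0,0,0.25,235,60,0,0,0,0,0.3,282,73,0,0,0,0,0.347,330,85,-1,0,0,0,0.347,330,85,-1,0]

```text
t: 3.0
ee_pos: [0.5773, 0.1115, 0.261]
ee_rot: [-2.22, -2.222, -0.001]
contact_force: [-0.3, -0.2, -0.4]
width: 1.0
finger_force: 0.0
```

```bash
python3 - <<'E'
from h import *
bot.read_camera("wrist")
k=bot.get_calibration("wrist"); im=bot.read_camera("wrist"); cv2.imwrite("pics/w2.png",np.clip(im*1.7,0,255).astype(np.uint8))
import json; json.dump({a:np.array(b).tolist() for a,b in k.items()},open("w2.json","w"))
s=bot.observe(); print(s["t"],s["ee_pos"],s["ee_rot"])
for n in ("tongs","stand","tongs_grip"): print(n,[(round(b["score"],2),np.round(b["extent"]).tolist()) for b in bot.boxes_of(n,"wrist")[:4]])
im=cv2.imread("pics/w2.png")
# left: plane at pad top z=.118, x .53-.63, y .13-.28 ; right: rim plane .058
o=[cv2.rotate(bird(im,k,z,.53,.63,.13,.28,4000.),0) for z in (.118,.058)]
cv2.imwrite("pics/b2.png",np.hstack(o))
E
```

```text
3.1 [0.57798702 0.10894877 0.260844  ] [ 2.22186384e+00  2.22009697e+00 -6.00411408e-04]
tongs [(0.83, [299.0, 29.0, 338.0, 166.0])]
stand [(0.92, [286.0, 41.0, 356.0, 172.0]), (0.89, [141.0, 160.0, 226.0, 288.0]), (0.84, [442.0, 96.0, 525.0, 221.0]), (0.58, [188.0, 1.0, 246.0, 23.0])]
tongs_grip [(0.88, [299.0, 29.0, 339.0, 166.0]), (0.36, [270.0, 342.0, 354.0, 416.0]), (0.3, [327.0, 43.0, 337.0, 166.0])]
```

View pics/b2.png

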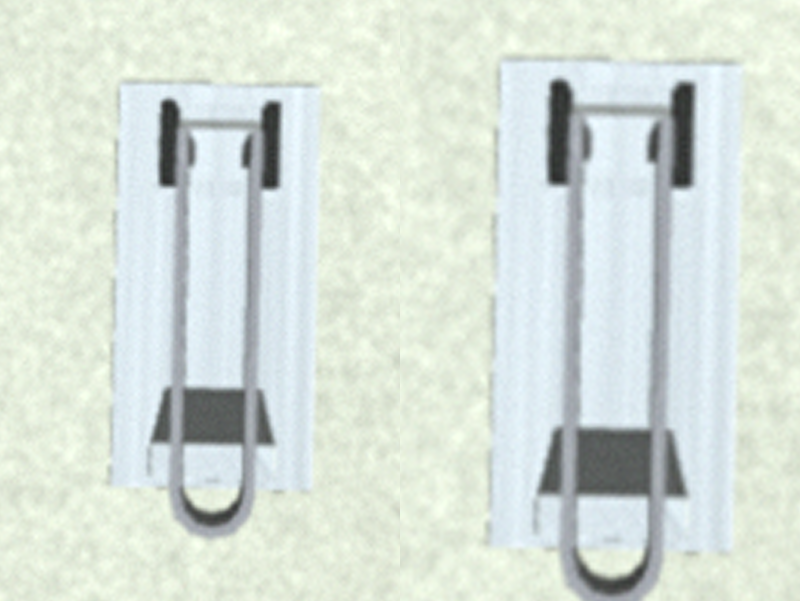

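```bash
python3 -c "
from h import *
go([.5748,.1658,.085],88.5)"
```

```text
t 3.25 turn [0.     0.0004 0.0237] shift [ 57.6  -3.7 175.7] q [-0.02  0.19  1.55 -0.    1.4  -0.01]
```

Request:
servo_tool:
  commands: [0,0,0.02,30,-2,30,0,0,0,0.024,57,-4,60,0,0,0,0.024,57,-4,85,0,0,0,0.024,57,-4,110,0,0,0,0.024,57,-4,135,60,0,0,0.024,57,-4,155,100,0,0,0.024,57,-4,170,120,0,0,0.024,57,-4,176,140]

```text
t: 4.25
ee_pos: [0.574, 0.1668, 0.0838]
ee_rot: [-2.248, -2.194, 0.001]
contact_force: [0.7, 0.1, -0.2]
width: 0.569
finger_force: 0.0
```

```bash
python3 - <<'E'
from h import *
go([.5748,.1658,.085],88.5)
k=bot.get_calibration("wrist"); im=bot.read_camera("wrist"); im=np.clip(im*1.7,0,255).astype(np.uint8); s=bot.observe();print(s["ee_pos"],s["width"])
cv2.imwrite("pics/w3.png",cv2.resize(im[60:420,160:480],None,fx=1.6,fy=1.6))
E
```

```text
t 4.25 turn [-0.001   0.0001  0.0016] shift [-1.   0.9 -1.2] q [ 0.08  0.41  1.66 -0.    1.08  0.11]
[0.57380915 0.16689001 0.08359159] 0.527832716093678
```

View pics/w3.png

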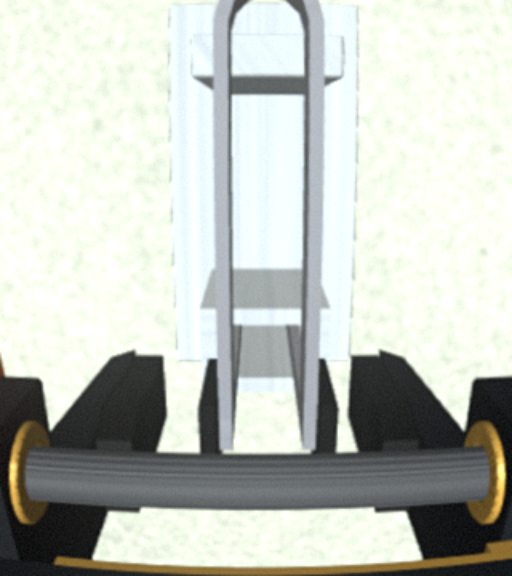

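The tongs stand upright between the fingers, with arms at crop x 217 and 323. They are about 2 mm right of the finger centre line at 258, so I'll shift and pinch.

Request:
servo_tool:
  commands: [0,0,0,0,2,-1,140,0,0,0,0,2,-1,150,0,0,0,0,2,-1,160,0,0,0,0,2,-1,168,0,0,0,0,2,-1,172,0,0,0,0,2,-1,176,0,0,0,0,2,-1,176,0,0,0,0,2,-1,176]

```text
t: 5.3
ee_pos: [0.5764, 0.1672, 0.086]
ee_rot: [2.248, 2.194, 0.001]
contact_force: [-0.7, -0.4, 3.6]
width: 0.313
finger_force: 7.3
```

```bash
python3 - <<'E'
from h import *
s=bot.observe();print(s["t"],s["ee_pos"],s["width"]*88,s["finger_force"],s["contact_force"],s["torque"])
E
```

```text
5.3 [0.57639958 0.16718738 0.08603069] 27.52809256520704 7.311207602033392 [-0.74638829 -0.4462952   3.64756076] [-0.1304823   0.02605464 -0.03879425]
```

```bash
python3 - <<'E'
from h import *
ex=np.array([np.cos(np.radians(22.8)),np.sin(np.radians(22.8))]);ey=np.array([-ex[1],ex[0]])
c=np.array([.5806,-.1658])
print(c+19.5e-3*ey, c-63e-3*ey)
p=c+21e-3*ey
go([*p,.206],112.8)
E
```

```text
[ 0.57304345 -0.14782367] [ 0.60501348 -0.22387738]
t 5.3 turn [ 0.0005  0.     -0.4219] shift [-313.6    3.7 -120. ] q [0.08 0.41 1.65 0.   1.08 0.11]
```

Request:
servo_tool:
  commands: [0,0,0,0,0,-10,180,0,0,0,0,0,-35,180,0,0,0,0,0,-65,180,0,0,0,0,0,-95,180,0,0,-0.03,-20,0,-120,180,0,0,-0.09,-60,1,-120,180,0,0,-0.15,-105,1,-120,180,0,0,-0.21,-150,2,-120,180]

```text
t: 6.3
ee_pos: [0.5742, 0.0161, 0.206]
ee_rot: [2.002, 2.421, 0.0]
contact_force: [1.0, 0.1, -0.9]
width: 0.291
finger_force: 7.3
```

```bash
python3 - <<'E'
from h import *
s=bot.observe();print(s["width"]*88,s["finger_force"],s["contact_force"])
go([.57246,-.14644,.206],112.8)
E
```

```text
25.573315835586765 7.3358527512755245 [ 0.98641028  0.06376406 -0.85508318]
t 6.3 turn [ 1.000e-04  0.000e+00 -2.094e-01] shift [-159.3  -32.2    0. ] q [-0.18  0.21  1.64  0.    1.29 -0.37]
```

Request:
servo_tool:
  commands: [0,0,-0.06,-40,-8,0,180,0,0,-0.12,-80,-16,0,180,0,0,-0.17,-115,-23,0,180,0,0,-0.2,-145,-29,0,180,0,0,-0.21,-155,-31,0,180,0,0,-0.21,-159,-32,0,176,0,0,-0.21,-159,-32,0,176,0,0,-0.21,-159,-32,0,176]

```text
t: 7.3
ee_pos: [0.5726, -0.1439, 0.2057]
ee_rot: [-1.74, -2.616, -0.0]
contact_force: [-0.2, -0.0, -0.7]
width: 0.309
finger_force: 6.6
```

```bash
python3 - <<'E'
from h import *
s=bot.observe();k=bot.get_calibration("wrist"); im=bot.read_camera("wrist"); im=np.clip(im*1.7,0,255).astype(np.uint8)
print(s["ee_pos"],s["width"]*88,s["finger_force"]); cv2.imwrite("pics/w4full.png",im)
go([.57246,-.14644,.206],112.8)
sd=bot.read_camera("side"); sd=np.clip(sd*1.7,0,255).astype(np.uint8)
o=np.hstack([cv2.resize(im[60:380,220:420],(375,600),interpolation=cv2.INTER_CUBIC),cv2.resize(sd[220:420,250:390],(420,600),interpolation=cv2.INTER_CUBIC)])
cv2.imwrite("pics/w4.png",o)
E
```

```text
[ 0.57257246 -0.14394688  0.20571031] 27.150707379485237 6.550101467873901
t 7.35 turn [ 0.0001 -0.0002 -0.0009] shift [-2.2 -1.1 -0.2] q [-0.45  0.25  1.6   0.    1.3  -0.84]
```

View pics/w4.png

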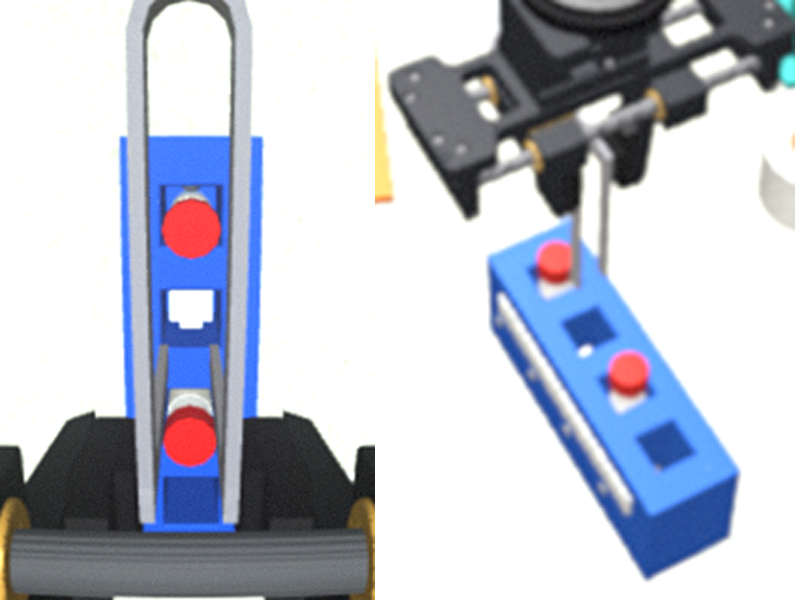

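The wrist crop shows the jaw tips (163 and 218, row 345) straddling the rib centre line. Tip midpoint is 190.5 and the rib is at 190.5, so they are aligned in x.

```bash
python3 - <<'E'
from h import *
s=bot.observe();print(s["ee_pos"],s["qd"].round(3) if hasattr(s["qd"],"round") else s["qd"])
ey=np.array([-.3875,.9219])
p=np.array([.5806,-.1658])+22e-3*ey
go([*p,.128],112.8)
E
```

```text
[ 0.57258262 -0.14414087  0.20574813] [-0.005  0.002 -0.003 -0.003  0.    -0.001]
t 7.4 turn [ 0.     -0.0001 -0.0009] shift [-1.1 -1.  77.7] q [-0.45  0.25  1.6   0.    1.3  -0.84]
```

Request:
servo_tool:
  commands: [0,0,0,-1,0,10,176,0,0,0,-1,0,25,176,0,0,0,-1,0,40,176,0,0,0,-1,0,50,176,0,0,0,-1,0,60,176,0,0,0,-1,0,70,176,0,0,0,-1,0,78,176,0,0,0,-1,0,78,176]

```text
t: 8.4
ee_pos: [0.5725, -0.1458, 0.127]
ee_rot: [-1.74, -2.614, 0.0]
contact_force: [0.3, 0.5, -1.3]
width: 0.315
finger_force: 6.6
```

```bash
python3 - <<'E'
from h import *
s=bot.observe();k=bot.get_calibration("wrist"); im=bot.read_camera("wrist"); im=np.clip(im*1.7,0,255).astype(np.uint8)
print(s["t"],s["ee_pos"],s["width"]*88,s["finger_force"],s["contact_force"]); cv2.imwrite("pics/w5.png",cv2.resize(im[140:340,240:400],(480,600),interpolation=cv2.INTER_CUBIC))
E
```

```text
8.4 [ 0.57249026 -0.14575766  0.12696039] 27.67763110171284 6.550219359342009 [ 0.27773597  0.49585354 -1.34947533]
```

View pics/w5.png

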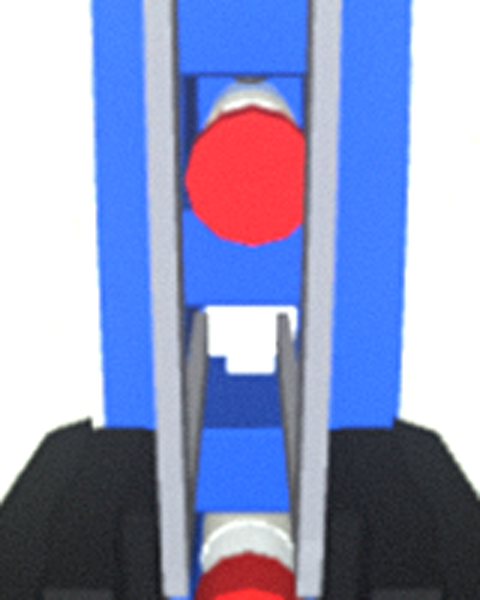

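The jaw tips (207 and 277, row 312) are just above the spacer. The rib centre is at 251 against a jaw mid of 243, so the spacer sits about 1.5 mm toward +x in its well. I'll shift +1 mm, lower to the shoulders and squeeze.

Request:
servo_tool:
  commands: [0,0,0,0,1,0,178,0,0,0,0,1,2,178,0,0,0,0,1,5,178,0,0,0,0,1,8,178,0,0,0,0,1,11,178,0,0,0,0,1,13,178,0,0,0,0,1,15,178,0,0,0,0,1,15,178]

```text
t: 9.45
ee_pos: [0.5737, -0.1455, 0.1125]
ee_rot: [-1.741, -2.615, 0.0]
contact_force: [0.1, 0.1, -0.7]
width: 0.304
finger_force: 6.9
```

Request:
servo_tool:
  commands: [0,0,0,0,0,1,180,0,0,0,0,0,1,182,0,0,0,0,0,1,184,0,0,0,0,0,1,186,0,0,0,0,0,1,188,0,0,0,0,0,1,190,0,0,0,0,0,1,192,0,0,0,0,0,1,192]

```text
t: 10.45
ee_pos: [0.574, -0.1456, 0.1118]
ee_rot: [1.741, 2.615, 0.0]
contact_force: [1.2, -0.2, -0.9]
width: 0.251
finger_force: 29.6
```

Request:
servo_tool:
  commands: [0,0,0,0,0,-2,192,0,0,0,0,0,-5,192,0,0,0,0,0,-9,192,0,0,0,0,0,-14,192,0,0,0,0,0,-20,192,0,0,0,0,0,-30,192,0,0,0,0,0,-42,192,0,0,0,0,0,-54,192]

```text
t: 11.45
ee_pos: [0.574, -0.1456, 0.1669]
ee_rot: [1.741, 2.615, 0.0]
contact_force: [0.4, -0.2, -0.8]
width: 0.251
finger_force: 29.6
```

Request:
servo_tool:
  commands: [0,0,0,0,0,-8,192,0,0,0,0,0,-16,192,0,0,0,0,0,-24,192,0,0,0,0,0,-32,192,0,0,0,0,0,-40,192,0,0,0,0,0,-46,192,0,0,0,0,0,-50,192,0,0,0,0,0,-50,192]

```text
t: 12.45
ee_pos: [0.5739, -0.1456, 0.216]
ee_rot: [1.741, 2.615, 0.0]
contact_force: [-0.7, -0.9, -1.3]
width: 0.254
finger_force: 29.6
```

```bash
python3 - <<'E'
from h import *
s=bot.observe();k=bot.get_calibration("wrist"); im=bot.read_camera("wrist"); im=np.clip(im*1.7,0,255).astype(np.uint8)
print(s["t"],s["ee_pos"],s["width"]*88,s["finger_force"],s["contact_force"]); 
sd=np.clip(bot.read_camera("side")*1.7,0,255).astype(np.uint8)
cv2.imwrite("pics/w6.png",np.hstack([cv2.resize(im[80:380,220:420],(400,600),interpolation=cv2.INTER_CUBIC),cv2.resize(sd[220:420,260:390],(390,600),interpolation=cv2.INTER_CUBIC)]))
ey=np.array([-.3875,.9219]); p=s["ee_pos"][:2]-84e-3*ey
go([*p,s["ee_pos"][2]],112.8)
E
```

```text
12.45 [ 0.57394799 -0.14560451  0.21600393] 22.35469150877782 29.558083461597562 [-0.66451036 -0.90126164 -1.33423074]
t 12.55 turn [-0.0002 -0.0002 -0.0019] shift [-84.2   0.3  -0.5] q [-0.45  0.24  1.59 -0.    1.32 -0.84]
```

View pics/w6.png

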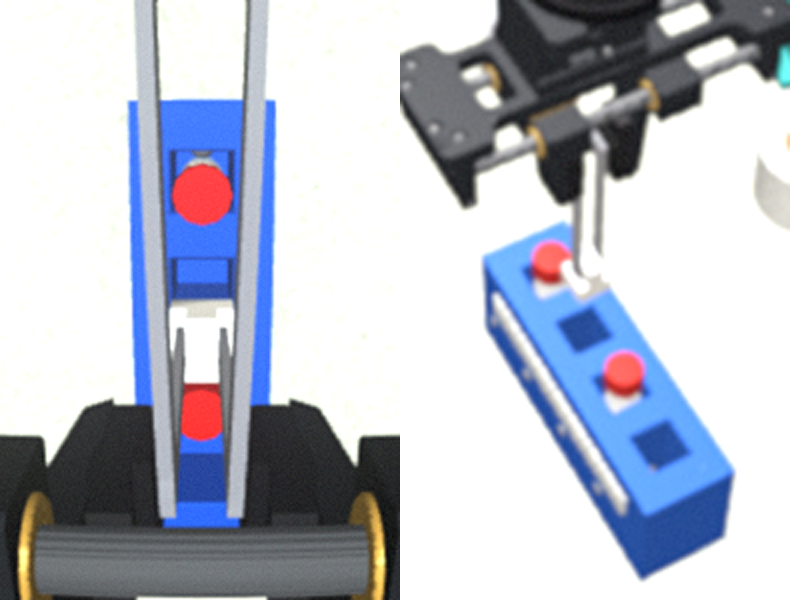

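The spacer is held clear of the rack in the tongs (left crop at (202,330)). Both tubes are still in place. Next it goes over the end well.

Request:
servo_tool:
  commands: [0,0,0,-12,0,0,192,0,0,0,-28,0,0,192,0,0,0,-45,0,0,192,0,0,0,-60,-1,0,192,0,0,0,-73,-1,0,192,0,0,0,-83,-1,0,192,0,0,0,-83,-1,0,192,0,0,0,-83,-1,0,192]

```text
t: 13.55
ee_pos: [0.6048, -0.2221, 0.2156]
ee_rot: [-1.74, -2.615, -0.0]
contact_force: [-0.4, -0.3, -0.7]
width: 0.249
finger_force: 29.6
```

```bash
python3 - <<'E'
from h import *
s=bot.observe();print(s["t"],s["ee_pos"],s["width"]*88,s["finger_force"],s["contact_force"]); 
ey=np.array([-.3875,.9219]); ex=np.array([.9219,.3875]); d=s["ee_pos"][:2]-np.array([.5806,-.1658]); print("local",d@ex,d@ey)
k=bot.get_calibration("wrist"); im=np.clip(bot.read_camera("wrist")*1.7,0,255).astype(np.uint8); cv2.imwrite("pics/w7.png",im)
# rack frame view at z=.078: edges of blue across local x at several local y
for ly in (-.085,-.045,-.03,0,.01,.05,.085):
    lx=np.arange(-.04,.04,.00025); row=[]
    for a in lx:
        p=np.r_[np.array([.5806,-.1658])+a*ex+ly*ey,.078]; u,v=proj(k,p,True); row.append(im[int(np.clip(round(v),0,479)),int(np.clip(round(u),0,639))])
    h=cv2.cvtColor(np.array([row]),cv2.COLOR_BGR2HSV)[0].astype(int); m=(abs(h[:,0]-112)<15)&(h[:,1]>150)&(h[:,2]>130)
    if m.any(): print(ly,"blue x %.1f..%.1f"%(lx[m].min()*1e3,lx[m].max()*1e3))
E
```

```text
13.55 [ 0.60482899 -0.22213266  0.2156436 ] 21.908082037275225 29.55825749784708 [-0.38665449 -0.29597982 -0.70251565]
local 0.000507802761584384 -0.06132181938449596
-0.085 blue x -27.0..27.8
-0.045 blue x -26.7..27.5
-0.03 blue x -27.2..27.3
0 blue x -27.0..27.5
0.01 blue x -27.5..27.5
0.05 blue x -18.2..27.3
0.085 blue x -27.5..27.5
```

Request:
servo_tool:
  commands: [0,0,0,0,0,10,192,0,0,0,0,0,22,192,0,0,0,0,0,34,192,0,0,0,0,0,46,192,0,0,0,0,0,58,192,0,0,0,0,0,68,192,0,0,0,0,0,76,192,0,0,0,0,0,76,192]

```text
t: 14.6
ee_pos: [0.6045, -0.2223, 0.1389]
ee_rot: [-1.74, -2.614, 0.0]
contact_force: [0.3, 0.4, -1.0]
width: 0.25
finger_force: 29.6
```

Request:
servo_tool:
  commands: [0,0,0,0,0,2,192,0,0,0,0,0,4,192,0,0,0,0,0,7,192,0,0,0,0,0,10,192,0,0,0,0,0,13,192,0,0,0,0,0,15,192,0,0,0,0,0,17,192,0,0,0,0,0,17,192]

```text
t: 15.6
ee_pos: [0.6051, -0.2227, 0.1227]
ee_rot: [1.741, 2.615, -0.0]
contact_force: [-0.4, -0.6, -1.2]
width: 0.253
finger_force: 29.6
```

Request:
servo_tool:
  commands: [0,0,0,0,0,0.5,192,0,0,0,0,0,1,192,0,0,0,0,0,1.5,192,0,0,0,0,0,2,192,0,0,0,0,0,2.5,192,0,0,0,0,0,3,192,0,0,0,0,0,3.5,192,0,0,0,0,0,3.5,192]

```text
t: 16.6
ee_pos: [0.6048, -0.2224, 0.119]
ee_rot: [-1.741, -2.615, -0.0]
contact_force: [0.6, -0.6, 1.7]
width: 0.25
finger_force: 29.6
```

Request:
servo_tool:
  commands: [0,0,0,0,0,0.5,192,0,0,0,0,0,1,192,0,0,0,0,0,1.5,192,0,0,0,0,0,2,192,0,0,0,0,0,2.4,192,0,0,0,0,0,2.8,192,0,0,0,0,0,3,192,0,0,0,0,0,3,192]

```text
t: 17.6
ee_pos: [0.6049, -0.2225, 0.1162]
ee_rot: [-1.741, -2.615, 0.0]
contact_force: [0.8, -1.6, 1.3]
width: 0.25
finger_force: 29.6
```

Request:
servo_tool:
  commands: [0,0,0,0,0,0.2,192,0,0,0,0,0,0.4,192,0,0,0,0,0,0.6,192,0,0,0,0,0,0.8,192,0,0,0,0,0,1,192,0,0,0,0,0,1.2,192,0,0,0,0,0,1.2,192,0,0,0,0,0,1.2,192]

```text
t: 18.6
ee_pos: [0.6049, -0.2225, 0.115]
ee_rot: [1.741, 2.615, 0.0]
contact_force: [0.5, -1.1, 1.6]
width: 0.251
finger_force: 29.6
```

Request:
servo_tool:
  commands: [0,0,0,0,0,0.2,192,0,0,0,0,0,0.4,192,0,0,0,0,0,0.6,192,0,0,0,0,0,0.8,192,0,0,0,0,0,0.9,192,0,0,0,0,0,1,192,0,0,0,0,0,1,192,0,0,0,0,0,1,192]

```text
t: 19.6
ee_pos: [0.6053, -0.2228, 0.1148]
ee_rot: [1.74, 2.614, 0.0]
contact_force: [0.0, -1.2, 6.5]
width: 0.251
finger_force: 29.7
```

The stop is felt at TCP z 0.115. I'll press to about 10 N.

Request:
servo_tool:
  commands: [0,0,0,0,0,0.2,192,0,0,0,0,0,0.4,192,0,0,0,0,0,0.5,192,0,0,0,0,0,0.6,192,0,0,0,0,0,0.7,192,0,0,0,0,0,0.8,192,0,0,0,0,0,0.8,192,0,0,0,0,0,0.8,192]

```text
t: 20.6
ee_pos: [0.6056, -0.2229, 0.1148]
ee_rot: [1.74, 2.613, -0.0]
contact_force: [-0.8, -1.3, 9.2]
width: 0.25
finger_force: 29.8
```

Request:
servo_tool:
  commands: [0,0,0,0,0,0.1,192,0,0,0,0,0,0.2,192,0,0,0,0,0,0.3,192,0,0,0,0,0,0.4,192,0,0,0,0,0,0.5,192,0,0,0,0,0,0.6,192,0,0,0,0,0,0.7,192,0,0,0,0,0,0.7,192]

```text
t: 21.6
ee_pos: [0.6058, -0.2231, 0.1147]
ee_rot: [1.739, 2.613, -0.0]
contact_force: [-2.1, -0.4, 12.1]
width: 0.251
finger_force: 29.9
```

Request:
servo_tool:
  commands: [0,0,0,0,0,-0.6,192,0,0,0,0,0,-1.2,191,0,0,0,0,0,-1.2,188,0,0,0,0,0,-1.2,185,0,0,0,0,0,-1.2,182,0,0,0,0,0,-1.2,180,0,0,0,0,0,-1.2,178,0,0,0,0,0,-1.2,178]

```text
t: 22.6
ee_pos: [0.6051, -0.2223, 0.114]
ee_rot: [1.741, 2.615, 0.001]
contact_force: [-0.2, 1.3, 5.4]
width: 0.301
finger_force: 5.9
```

Request:
servo_tool:
  commands: [0,0,0,0,0,-1,178,0,0,0,0,0,-3,178,0,0,0,0,0,-5,178,0,0,0,0,0,-5,178,0,0,0,0,0,-15,178,0,0,0,0,0,-30,178,0,0,0,0,0,-50,178,0,0,0,0,0,-70,178]

```text
t: 23.6
ee_pos: [0.6053, -0.2227, 0.186]
ee_rot: [1.74, 2.614, 0.0]
contact_force: [0.0, 0.6, -1.0]
width: 0.302
finger_force: 6.9
```

Request:
servo_tool:
  commands: [0,0,0,0,0,-15,180,0,0,0,0,0,-24,180,0,0,0,0,0,-24,180,0,0,0,0,0,-24,180,0,0,0,0,0,-24,180,0,0,0,0,0,-24,180,0,0,0,0,0,-24,180,0,0,0,0,0,-24,180]

```text
t: 24.6
ee_pos: [0.6049, -0.2225, 0.2076]
ee_rot: [-1.741, -2.615, -0.0]
contact_force: [-0.0, -0.2, -0.3]
width: 0.29
finger_force: 7.3
```

```bash
python3 - <<'E'
from h import *
s=bot.observe();print(s["t"],s["ee_pos"],s["width"]*88,s["finger_force"],s["contact_force"]); 
k=bot.get_calibration("wrist"); im=np.clip(bot.read_camera("wrist")*1.7,0,255).astype(np.uint8); cv2.imwrite("pics/w8.png",im)
c=np.array([.5806,-.1658]);ey=np.array([-.3875,.9219]); ex=np.array([.9219,.3875])
# white pixels around where the spacer should show (rib top z=.0475)
u,v=proj(k,np.r_[c-.065*ey,.0475],True); print("expect",u,v)
h=cv2.cvtColor(im,cv2.COLOR_BGR2HSV); print("Snear\n",h[int(v)-14:int(v)+15:3,int(u)-14:int(u)+15:3,1],"\nV\n",h[int(v)-14:int(v)+15:3,int(u)-14:int(u)+15:3,2])
go([.5764,.1672,.206],88.6)
w6=cv2.imread("pics/w4full.png")  # leg tip reference: compare leg edge columns along row 240
for nm,a in (("w4",w6),("w8",im)):
    print(nm,"row242",a[242,295:350:2].mean(1).astype(int)); print(nm,"col 309",a[200:300:4,309].mean(1).astype(int))
for n in ("tongs","tube1","spacer"): print(n,[(round(b["score"],2),np.round(b["extent"]).tolist()) for b in bot.boxes_of(n,"wrist")[:3]])
E
```

```text
24.6 [ 0.60489029 -0.22251783  0.20764375] 25.518049138025063 7.33526395750232 [-0.00951241 -0.17821088 -0.27984688]
expect 322.07308054114696 221.75843147424777
Snear
 [[193 191 187 193 191 186 193 191 193 193]
 [194 194 196 194 193 198 196 191 196 189]
 [114   0   0   0   0   0   0   0  80 187]
 [ 85   0   0   0   0   0   0   0  63 181]
 [ 90   0   0   0   0   0   0   0  63 179]
 [ 89   0   0   0   0   0   0   0  63 181]
 [114   0   0   0   0   0   0   0  67 178]
 [117   0   0   0   0   0   0   0  65 165]
 [165 129  87   0   0   0   0 138 171 171]
 [160 181 155  70  72  69 113 174 173 177]] 
V
 [[255 255 255 255 255 255 255 255 255 255]
 [255 255 255 255 255 255 255 255 255 255]
 [159 255 255 255 255 255 255 255 255 175]
 [147 255 255 255 255 255 255 255 255 178]
 [144 255 255 255 255 255 255 255 255 181]
 [146 255 255 255 255 255 255 255 255 185]
 [125 255 255 255 255 255 255 255 255 149]
 [137 255 255 255 255 255 255 255 248 159]
 [125 188 221 255 255 255 255 176 170 163]
 [139 168 173 212 210 210 197 171 175 166]]
t 24.65 turn [-0.     -0.      0.4205] shift [370.5 124.    1.7] q [-0.54  0.36  1.45  0.    1.33 -0.93]
w4 row242 [198 200 145 116 148 124  97 105  99 102 100  98 102 105 103 101 102 101
  95 101 104 110 127 113 195 201 198 196]
w4 col 309 [147 149 149 144 168 168 162 136  96 102 102 120 128 116 114 113 127  98
 106 142 174  81  94 121 121]
w8 row242 [196 198 193 100 138 139 112 111 106 105 107 111 107 107 103 105 106 109
 106 106 106 104 100 167 200 199 200 178]
w8 col 309 [149 146 144 142 235 233 199 207  94  97  98 143 131 127 113 104 106 119
 151 167 220 253 254 253 255]
tongs [(0.57, [282.0, 45.0, 361.0, 348.0])]
tube1 [(0.96, [308.0, 160.0, 336.0, 198.0]), (0.75, [308.0, 58.0, 338.0, 80.0])]
spacer [(0.58, [312.0, 212.0, 335.0, 233.0])]
```

Request:
servo_tool:
  commands: [0,0,0.05,40,14,2,180,0,0,0.1,85,29,2,180,0,0,0.16,135,45,2,180,0,0,0.22,185,62,2,180,0,0,0.28,235,79,2,180,0,0,0.34,285,96,2,180,0,0,0.39,330,110,2,180,0,0,0.42,360,120,2,180]

```text
t: 25.8
ee_pos: [0.5763, 0.1582, 0.2059]
ee_rot: [2.247, 2.195, 0.001]
contact_force: [-0.8, 0.3, -0.1]
width: 0.296
finger_force: 7.3
```

Request:
servo_tool:
  commands: [0,0,0,4,1,0,180,0,0,0,9,2,0,180,0,0,0,9,2,0,180,0,0,0,9,2,0,180,0,0,0,9,2,0,180,0,0,0,9,2,0,180,0,0,0,9,2,0,180,0,0,0,9,2,0,180]

```text
t: 26.8
ee_pos: [0.579, 0.1649, 0.2057]
ee_rot: [-2.248, -2.195, -0.0]
contact_force: [-0.3, -0.3, -1.0]
width: 0.293
finger_force: 7.3
```

```bash
python3 - <<'E'
from h import *
s=bot.observe();print(s["ee_pos"],s["width"]*88,s["finger_force"]); 
go([.5764,.1672,.087],88.6)
E
```

```text
[0.57895591 0.1648752  0.20574346] 25.744189261694125 7.335286246379837
t 26.8 turn [ 0.     -0.      0.0005] shift [  2.3  -2.6 118.7] q [0.08 0.27 1.57 0.   1.3  0.1 ]
```

Request:
servo_tool:
  commands: [0,0,0,2,-2.5,10,180,0,0,0,2,-2.5,25,180,0,0,0,2,-2.5,42,180,0,0,0,2,-2.5,59,180,0,0,0,2,-2.5,76,180,0,0,0,2,-2.5,92,180,0,0,0,2,-2.5,104,180,0,0,0,2,-2.5,110,180]

```text
t: 27.8
ee_pos: [0.5763, 0.1669, 0.0947]
ee_rot: [-2.248, -2.194, 0.001]
contact_force: [0.4, 0.4, -0.3]
width: 0.292
finger_force: 7.3
```

Request:
servo_tool:
  commands: [0,0,0,0,0,1,180,0,0,0,0,0,3,180,0,0,0,0,0,5,180,0,0,0,0,0,7,180,0,0,0,0,0,8,180,0,0,0,0,0,8.5,180,0,0,0,0,0,8.5,180,0,0,0,0,0,8.5,180]

```text
t: 28.8
ee_pos: [0.5766, 0.1669, 0.0873]
ee_rot: [2.248, 2.195, 0.0]
contact_force: [-0.1, 0.1, -1.7]
width: 0.295
finger_force: 7.3
```

Tips are about 1 mm above the pocket floor. I'll lower a touch, open, then rise.

Request:
servo_tool:
  commands: [0,0,0,0,0,1,180,0,0,0,0,0,1.2,178,0,0,0,0,0,1.2,174,0,0,0,0,0,1.2,170,0,0,0,0,0,1.2,160,0,0,0,0,0,1.2,130,0,0,0,0,0,1.2,80,0,0,0,0,0,1.2,40]

```text
t: 29.8
ee_pos: [0.5765, 0.1669, 0.086]
ee_rot: [-2.248, -2.195, 0.0]
contact_force: [1.1, -0.1, 0.3]
width: 0.69
finger_force: 0.0
```

Request:
servo_tool:
  commands: [0,0,0,0,0,0,0,0,0,0,0,0,0,0,0,0,0,0,0,-10,0,0,0,0,0,0,-30,0,0,0,0,0,0,-60,0,0,0,0,-20,0,-100,0,0,0,0,-40,0,-140,0,0,0,0,-55,0,-170,0]

```text
t: 30.8
ee_pos: [0.5759, 0.1113, 0.2601]
ee_rot: [2.246, 2.192, 0.004]
contact_force: [0.2, -0.2, 0.2]
width: 1.001
finger_force: 0.0
```

```bash
python3 - <<'E'
from h import *
bot.read_camera("wrist"); s=bot.observe(); print(s["t"],s["ee_pos"],s["width"],s["contact_force"])
k=bot.get_calibration("wrist"); im=np.clip(bot.read_camera("wrist")*1.7,0,255).astype(np.uint8)
o=[]
import json
for i,(a,kk) in enumerate(((cv2.imread("pics/w2.png"),json.load(open("w2.json"))),(im,k))):
    b=cv2.rotate(bird(a,kk,.118,.53,.63,.13,.28,4000.),0); g=b.max(2); m=(g<110)
    n,l,st,ce=cv2.connectedComponentsWithStats(m.astype(np.uint8))
    print([("%.4f %.4f"%(.63-ce[j][0]/4000,.13+ce[j][1]/4000),st[j][2:].tolist()) for j in range(1,n) if st[j,4]>400])
for n in ("tongs","stand"):print(n,[(round(b["score"],2),np.round(b["extent"]).tolist()) for b in bot.boxes_of(n,"wrist")[:2]])
for c in("scene","side"):
    bot.read_camera(c)
    for n in ("tongs","tube1"): print(c,n,[(round(b["score"],2),np.round(b["extent"]).tolist()) for b in bot.boxes_of(n,c)[:2]])
E
```

```text
30.85 [0.57779208 0.10981522 0.26433268] 0.9971326019631104 [ 1.96468064 -0.77503158  2.81720559]
[('0.5879 0.1657', [19, 85, 1276]), ('0.5624 0.1662', [17, 85, 1249]), ('0.5891 0.2349', [16, 50, 458]), ('0.5766 0.2340', [61, 52, 2992]), ('0.5768 0.2585', [58, 32, 627])]
[('0.5881 0.1652', [20, 85, 1231]), ('0.5626 0.1657', [19, 85, 1258]), ('0.5894 0.2352', [15, 50, 412]), ('0.5770 0.2340', [61, 51, 2949]), ('0.5770 0.2583', [58, 32, 636])]
tongs [(0.8, [296.0, 28.0, 334.0, 166.0])]
stand [(0.82, [284.0, 44.0, 350.0, 171.0]), (0.75, [436.0, 90.0, 521.0, 217.0])]
scene tongs [(0.89, [343.0, 162.0, 392.0, 207.0]), (0.47, [334.0, 168.0, 398.0, 236.0])]
scene tube1 [(0.63, [204.0, 291.0, 216.0, 310.0]), (0.52, [227.0, 254.0, 241.0, 273.0])]
side tongs [(0.73, [298.0, 157.0, 312.0, 209.0])]
side tube1 [(0.69, [328.0, 337.0, 343.0, 357.0]), (0.47, [304.0, 300.0, 318.0, 319.0])]
```

The tongs are back within 1 mm of their original pose, and the tubes haven't moved. Handing in.

```bash
python3 -c "
from plant import bot
print(bot.hand_in())"
```

```text
the job is handed in; nothing more can be done
None
```

The spacer was pressed onto the stop in the empty end well with about 10 N and released there, the tongs are back in their stand, and the job was handed in at about 31 s (no verdict was returned).

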